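Load a sample slide and set its gib thumbscrew

TASK

Make the sample slide ready: stand the white bottle upright, wholly on the round black rubber pad of the blue carriage and let go of it, then move the carriage fully home against the dark end stop. Then turn the red-winged thumbscrew clockwise (seen from above) until it bottoms, and back it off one eighth of a turn (45 degrees), leaving the carriage fully home and the bottle standing on its pad. Keep the bottle upright throughout and leave the amber bottle, the timer and the tape where they are.

Things in the scene. Friction and masses are not known exactly. Their poses are not given: they have to be found in the camera images.
- stage: the sample slide, fixed to the bench: aluminium bed 390 x 100 mm with steel rails. Origin on the bench under the bed's middle; x runs along the bed to the home end, where a dark end stop 46 mm high crosses at x = 180 to 195 mm; z up. At the other end a grey block (x -195 to -115 mm, top at 40 mm) carries the thumbscrew, axis vertical, at x = -155 mm, y = 0
- carriage (a joint): travel in m of the blue carriage (170 mm along x, 96 mm wide, top 42 mm above the bench) along the stage's x axis: 0 at the loading end, 0.09 fully home against the end stop. Stays where it is left; takes about 2 N to slide
- pad (a point): centre of the top of the round black rubber pad (78 mm across, top 44 mm above the bench) on the carriage, on which the bottle must stand; it moves with the carriage. x axis as the stage's
- post (a point): centre of the top of the carriage's upright black grip post, round, 26 mm across (foot 34 mm across, 9 mm high), 47 mm tall on the carriage so that this point is 89 mm above the bench; 108 mm behind the pad's centre (stage -x side). The carriage is pushed or pulled by it
- thumbscrew (a joint): thumbscrew angle, rad, growing clockwise seen from above: 0 slack, 2.0 bottomed (hard stop). Starts between and stays where it is left; takes about 0.06 N m. On the grey block round it are marks an eighth of a turn apart, seven white and one red; bottomed, its white pointer line points to the red one
- wing (a point): centre of the top of the thumbscrew's upright red wing, 81 mm above the bench, on the screw's axis. The wing is a bar 64 mm long, 14 thick, 30 high over a black knurled disc 66 mm across with its top 51 mm above the bench. Axes turn with the screw: x along the wing to the end with the white pointer line, z up. The screw does not rise or sink
- white_bottle: white plastic reagent bottle with a white cap, 52 mm across the round body, 112 mm high, about 0.13 kg, upright. Origin at the centre of its underside, z up. Straight body up to about 70 mm, then a shoulder and a 30 mm wide cap; grasp the body
- amber_bottle: brown reagent bottle with a black cap, 64 mm across, 137 mm high, standing by; origin at the centre of its underside. To be left alone
- lab_timer: white bench timer with three keys, 70 x 62 x 18 mm, loose on the bench; origin at the centre of its underside. To be left alone
- tape: roll of beige tape lying flat, 86 mm across, 19 mm high; origin at the centre of its underside. To be left alone
There are look-alikes about, which are no part of the job. Leave any purple or turquoise look-alike of the white_bottle alone.

How it is judged:
By the outcome, as a careful person would: the job done as asked, in the order asked, and still so for the second after the job is handed in, with the robot touching nothing.
It also fails if it takes over 58 s, if anything falls off the work surface, if the arm or the gripper's body presses on something with over 40 N, if the wrist force passes 120 N, or if a joint passes its speed limit or range.

ROBOT

A 6-joint arm with a two-finger parallel gripper is mounted at the origin on a cart in front of the work surface, level with it; the furniture and walls round the work are solid. World frame = base frame: x ahead of the robot, y to its left, z up, the work surface at z = 0. Lengths are in m, angles in degrees, forces in N, time in s.
With the tool pointing down it reaches from about 0.275 to 0.775 m from the base axis. Payload 14.6 kg.
Tool frame: the origin (TCP) lies at the very end of the fingers, on their centre line; the grasp point (between the pads) lies ctrl.grasp_offset behind it (ctrl.grasp_offset is the distance from the TCP to the grasp point, in m); z points along the fingers, y is the line along which they close (so a half turn about z gives the same grasp; the last joint's range is limited). The gripper opens to 85 mm and grips with 20 to 120 N. Pads are 22 mm wide; open, the fingers measure 114 mm over their backs; the gripper's body (76 mm by 85 mm) begins 54 mm behind the grasp point. The pads swing forward as they close: fully open they stand 13 mm farther back than shut.
Start: joints at [-81.664, 15.075, -2.767, 72.158, 0, 81.102], TCP at [0.156, -0.501, 0.231] pointing down, gripper open.
Joint ranges: [-151.79, 151.79], [-50.71, 97.33], [-67.44, 78.34], [-121.81, 120.89], [-77.56, 73.72], [-180, 180]. Speed limits (degrees/s): [108.29, 108.29, 147.25, 159.86, 180, 180].

INTERFACE

Orientations are given as [roll, pitch, yaw] about the fixed x, y, z axes, in that order (R = Rz(yaw) Ry(pitch) Rx(roll)).
In Python, from station import ctrl gives the robot as it stands.
- The arm moves only by the shell command python3 -m jog 'ROWS' [FORCE]. ROWS is JSON, a list of rows, each a list of 3 entries, a list of its own where there are three numbers: the shift along the tool's x, y, z in m, then the turn, a rotation vector about the tool's x, y, z in degrees, then the closure, from 0 (fully open) to 1 (shut). In form: [[[x, y, z], [rx, ry, rz], jaw], ...]. A call has 1 to 12 rows; each row shifts and turns the commanded pose from where the row before left it, along the tool's axes as they then stand; what a row does not reach is not made up. A row lasts 1/10 s, in which the tool goes at most 50 mm and 8.59 degrees, less where a joint would pass 70% of its speed; a pose out of reach is approached as far as the arm can. A call with a gripper value outside its range is refused whole. The fingers move at their own pace and stop on an object; FORCE is the grip in N (left out, the last holds). Time passes only in rows, so rows that do not move let the fingers close. It gives the time, the measured TCP pose, the force, the opening and the grip force at its end, in the units of the state.
- ctrl.observe(): the state, without advancing time (a new reading comes with each control period).
- ctrl.grab_frame(name): name is "side" or "top"; returns a dict with "img" (420x560x3 uint8, red, green, blue), "mtx" (3x3 intrinsics, pixels), "k1" (the pictures are not rectified: a ray, as slopes to the right and down, at radius r is drawn at 1 + k1 r^2 times it, then the intrinsics apply), "xyz" and "attitude" of the camera in the world. Camera axes: x right, y up, looking along -z (the intrinsics and any distortion apply to the point x, -y, -z); pixel columns grow to the right and rows downward; lengths in m; the calibration is good to about 2 mm. A picture is of the moment at which its call begins. There is no depth.
- ctrl.job_done(): hands the job in; it is judged then, once.
The state is a dict: "t": time; "q": joint angles; "joint_velocities": joint speeds; "effort": joint torques, N m; "tcp_pos": TCP position; "orientation": TCP orientation; "ft_force": force on the tool from outside, world axes, zero at the start; "wrist_torque": the same for the moment, N m; "grip_width": finger opening in m; "finger_force": force on a finger pad.
Only numpy, scipy, OpenCV 4.12 (cv2) and the standard library are available. Lean on these libraries where they do the work, as an engineer would, in place of code of your own. Each camera call takes 0.05 s, during which the arm holds its last target. There are 200 camera calls.

## Working session

There is one attempt and no reset: what is moved stays moved. The work goes in short steps, Python scripts to look and compute and a shell command to move; the robot and the scene stay as the last step left them, time stands still between calls to the robot, and variables do not carry over. Pictures are saved under pics/ and viewed, at most 10 in all, crops included, and the job is handed in when it is done.

```bash
ls; mkdir -p pics; cat > h.py <<'E'
import numpy as np, cv2
from scipy.spatial.transform import Rotation as R
from station import ctrl
def grab(n):
    return ctrl.grab_frame(n)
def rot(f):
    a=np.array(f["attitude"],float)
    return a if a.shape==(3,3) else R.from_euler('xyz',a,degrees=True).as_matrix()
def ray(f,uv):
    K=np.array(f["mtx"]); k=f["k1"]
    d=np.array([(uv[0]-K[0,2])/K[0,0],(uv[1]-K[1,2])/K[1,1]]); s=d.copy()
    for _ in range(20): s=d/(1+k*(s@s))
    return np.array(f["xyz"]),rot(f)@np.array([s[0],-s[1],-1])
def atz(f,uv,z):
    o,d=ray(f,uv); return o+d*(z-o[2])/d[2]
def proj(f,p):
    K=np.array(f["mtx"]); c=rot(f).T@(np.array(p)-np.array(f["xyz"])); s=np.array([c[0],-c[1]])/-c[2]
    s=s*(1+f["k1"]*(s@s)); return np.array([K[0,0]*s[0]+K[0,2],K[1,1]*s[1]+K[1,2]])
def tri(f1,u1,f2,u2):
    o1,d1=ray(f1,u1);o2,d2=ray(f2,u2)
    t=np.linalg.lstsq(np.c_[d1,-d2],o2-o1,rcond=None)[0]
    a,b=o1+d1*t[0],o2+d2*t[1]; return (a+b)/2,np.linalg.norm(a-b)
def save(f,n,box=None,s=1):
    i=f["img"]
    if box: i=i[box[1]:box[3],box[0]:box[2]]
    cv2.imwrite("pics/"+n,cv2.resize(i[:,:,::-1],None,fx=s,fy=s,interpolation=cv2.INTER_CUBIC))
E
python3 - <<'E'
from h import *
import pickle
print(ctrl.observe(), ctrl.grasp_offset)
for n in("side","top"):
    f=grab(n); save(f,n+"0.png",s=1.4); pickle.dump(f,open(n+"0.pkl","wb"))
    print(n,f["mtx"],f["k1"],f["xyz"],f["attitude"])
E
```

```text
pics
{'t': 0.0, 'q': array([-8.16656419e+01,  1.50988512e+01, -2.80396682e+00,  7.21577466e+01,
        6.66322916e-04,  8.11041447e+01]), 'joint_velocities': array([ 0.00283117, -0.00227742, -0.01404743,  0.02996736, -0.07138619,
       -0.02455571]), 'effort': array([ 5.98369224e-04, -6.37610865e+01,  3.84571767e+01,  1.35879670e-02,
       -4.33901891e-05, -8.34359675e-07]), 'tcp_pos': array([ 0.15548869, -0.50116235,  0.23082363]), 'orientation': array([-1.79940267e+02, -1.00239469e-02,  1.72302079e+01]), 'ft_force': array([ 1.48842377,  0.78894418, -0.32581033]), 'wrist_torque': array([0.01640755, 0.05580916, 0.01519386]), 'finger_force': 0.0, 'grip_width': 0.08535071889497828} 0.0187
side [[435.25913664   0.         287.79796623]
 [  0.         435.25913664 212.10790125]
 [  0.           0.           1.        ]] -0.1331685516002699 [0.56326028 1.16516392 0.53738304] [ 68.00051712   1.03076572 177.15322067]
top [[397.92770317   0.         278.11330591]
 [  0.         397.92770317 216.21349364]
 [  0.           0.           1.        ]] -0.07422260589346504 [0.46638403 0.07204419 1.28321082] [  3.72135149   0.84811941 -88.65991714]
```

View pics/side0.png

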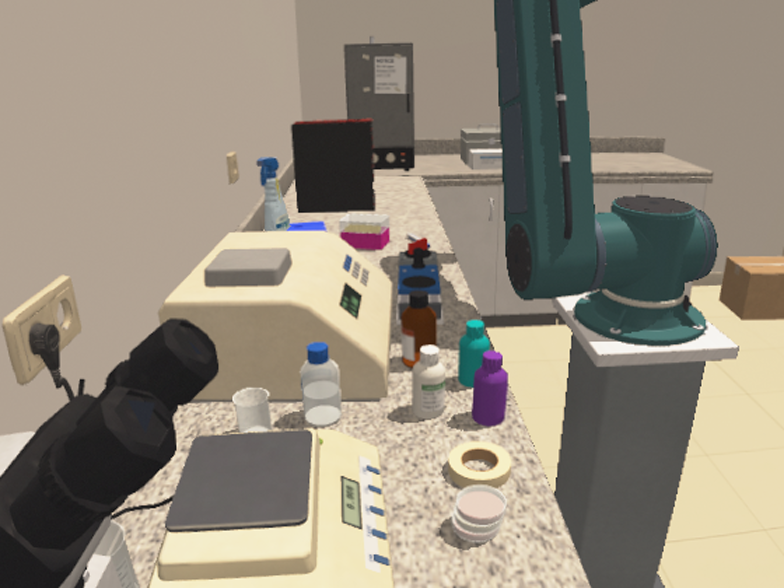

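View pics/top0.png

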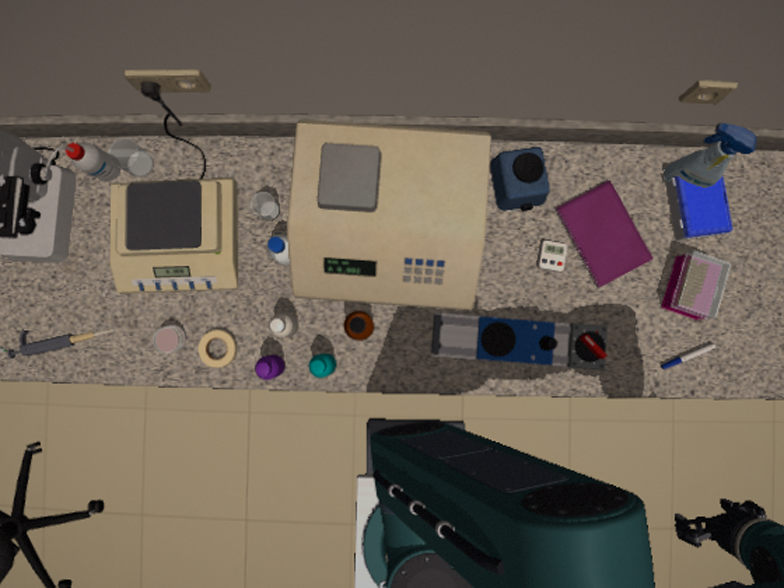

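The white bottle with the white cap is at side (430,380)/1.4 and top (280,326)/1.4. The look-alikes are purple (top 269,368), turquoise (top 321,365) and clear with a blue cap (top 278,248). The white one fits because of its white body and cap. The stage shows its pad at top (498,340), post at (548,344), wing at (592,346) and end stop at (437,337), all in 1.4x pixels.

```bash
python3 - <<'E'
from h import *
import pickle
s,t=[pickle.load(open(n+"0.pkl","rb")) for n in("side","top")]
a=cv2.resize(s["img"][235:305,270:370],(700,490)[:2] if 0 else (400,280),interpolation=cv2.INTER_CUBIC)
b=cv2.resize(s["img"][160:230,260:360],(400,280),interpolation=cv2.INTER_CUBIC)
c=cv2.resize(t["img"][210:275,300:450],(800,320)[:2] if 0 else (738,320),interpolation=cv2.INTER_CUBIC)
o=np.zeros((600,800,3),np.uint8);o[:280,:400]=a;o[:280,400:]=b;o[280:,:738]=c
cv2.imwrite("pics/crop1.png",o[:,:,::-1])
T=lambda u,v:(u/1.4,v/1.4)
print("bottle captop",tri(t,T(280,325),s,T(430,349)))
print("bottle z.112",atz(t,T(280,325),.112), "base side", atz(s,T(430,417),0))
print("pad",tri(t,T(498,340),s,T(419,282)),atz(t,T(498,340),.044))
print("post",tri(t,T(548,343),s,T(419,250)),atz(t,T(548,343),.089))
print("wing",tri(t,T(592,346),s,T(418,242)),atz(t,T(592,346),.081))
print("stop",atz(t,T(437,337),.046))
print("amber",tri(t,T(358,325),s,T(418,297)))
for n,p in dict(teal=(321,365),purple=(269,367)).items(): print(n,atz(t,T(*p),.112))
print("instr corner",atz(t,T(475,305),.05),atz(t,T(290,300),.05))
E
```

```text
bottle captop (array([0.48839942, 0.3221979 , 0.10793708]), np.float64(0.0028291053611459328))
bottle z.112 [0.48972722 0.32120583 0.112     ] base side [0.48927357 0.34780946 0.        ]
pad (array([ 0.46923238, -0.15142579,  0.04093403]), np.float64(0.0004947667624173671)) [ 0.46897934 -0.15085454  0.044     ]
post (array([ 0.46321067, -0.25088946,  0.08685416]), np.float64(0.0030328483700808404)) [ 0.46472515 -0.25043592  0.089     ]
wing (array([ 0.45856902, -0.34995897,  0.07717696]), np.float64(0.003135009713351196)) [ 0.46015122 -0.34875256  0.081     ]
stop [ 0.47263258 -0.01509805  0.046     ]
amber (array([0.49330903, 0.15489506, 0.12780331]), np.float64(4.449705572360702e-05))
teal [0.40785883 0.23161749 0.112     ]
purple [0.40069637 0.34159324 0.112     ]
instr corner [ 0.54530082 -0.09777174  0.05      ] [0.54721432 0.31389532 0.05      ]
```

View pics/crop1.png

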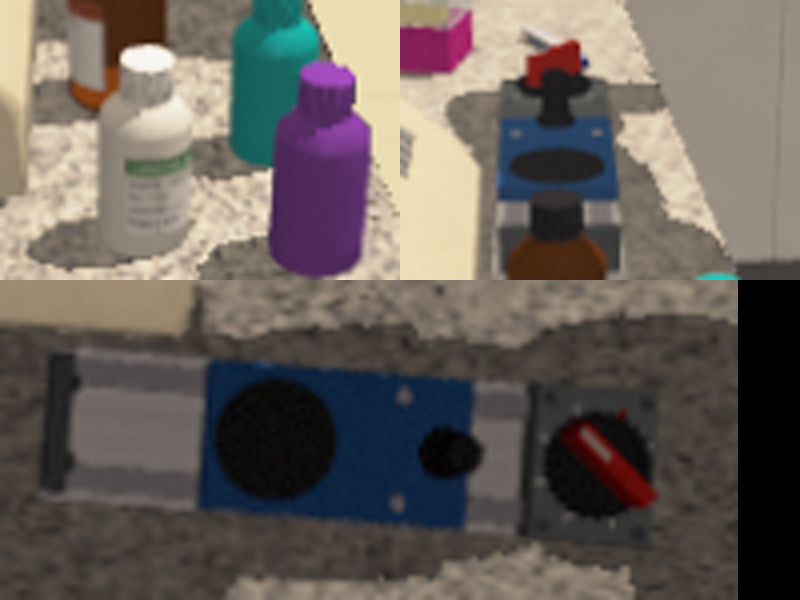

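The crop confirms it: the white bottle with the green label is the target. The stage lies with its home end toward +y, and the wing pointer needs about 75° clockwise to reach the red mark. I'll turn the tool to yaw 180, then travel above the bottle.

```bash
python3 -m jog '[[[0,0,0],[0,0,-8.57],0],[[0,0,0],[0,0,-8.57],0],[[0,0,0],[0,0,-8.57],0],[[0,0,0],[0,0,-8.57],0],[[0,0,0],[0,0,-8.57],0],[[0,0,0],[0,0,-8.57],0],[[0,0,0],[0,0,-8.57],0],[[0,0,0],[0,0,-8.57],0],[[0,0,0],[0,0,-8.57],0],[[0,0,0],[0,0,-8.57],0],[[0,0,0],[0,0,-8.57],0],[[0,0,0],[0,0,-8.57],0]]' 40
python3 -m jog '[[[0,0,0],[0,0,-8.57],0],[[0,0,0],[0,0,-8.57],0],[[0,0,0],[0,0,-8.57],0],[[0,0,0],[0,0,-8.57],0],[[0,0,0],[0,0,-8.57],0],[[0,0,0],[0,0,-8.57],0],[[0,0,0],[0,0,-8.57],0],[[0,0,0],[0,0,0],0]]'
```

```text
t: 1.3
tcp_pos: [0.1555, -0.5012, 0.231]
orientation: [180.0, -0.0, 120.4]
ft_force: [-0.2, -0.4, -0.5]
grip_width: 0.0852
finger_force: 0.0
t: 2.1
tcp_pos: [0.1555, -0.5013, 0.231]
orientation: [180.0, -0.0, -179.8]
ft_force: [0.2, -0.5, -0.3]
grip_width: 0.0852
finger_force: 0.0
```

```bash
python3 -m jog '[[[-0.015,0.037,0],[0,0,0],0],[[-0.015,0.037,0],[0,0,0],0],[[-0.015,0.037,0],[0,0,0],0],[[-0.015,0.037,0],[0,0,0],0],[[-0.015,0.037,0],[0,0,0],0],[[-0.015,0.037,0],[0,0,0],0],[[-0.015,0.037,0],[0,0,0],0],[[-0.015,0.037,0],[0,0,0],0],[[-0.015,0.037,0],[0,0,0],0],[[-0.015,0.037,0],[0,0,0],0],[[-0.015,0.037,0],[0,0,0],0],[[0,0,0],[0,0,0],0]]'
python3 -m jog '[[[-0.015,0.037,0],[0,0,0],0],[[-0.015,0.037,0],[0,0,0],0],[[-0.015,0.037,0],[0,0,0],0],[[-0.015,0.037,0],[0,0,0],0],[[-0.015,0.037,0],[0,0,0],0],[[-0.015,0.037,0],[0,0,0],0],[[-0.015,0.037,0],[0,0,0],0],[[-0.015,0.037,0],[0,0,0],0],[[-0.015,0.037,0],[0,0,0],0],[[-0.015,0.037,0],[0,0,0],0],[[0,0,0],[0,0,0],0]]'
```

```text
t: 3.3
tcp_pos: [0.3208, -0.0905, 0.2313]
orientation: [180.0, 0.0, -179.9]
ft_force: [0.2, 0.2, 0.3]
grip_width: 0.0854
finger_force: 0.0
t: 4.4
tcp_pos: [0.4711, 0.2787, 0.2302]
orientation: [180.0, -0.0, 179.9]
ft_force: [-0.3, -0.0, -0.8]
grip_width: 0.0853
finger_force: 0.0
```

```bash
python3 -m jog '[[[-0.018,0.043,0],[0,0,0],0],[[0,0,0],[0,0,0],0],[[0,0,0.035],[0,0,0],0],[[0,0,0.035],[0,0,0],0],[[0,0,0.035],[0,0,0],0],[[0,0,0.03],[0,0,0],0],[[0,0,0.02],[0,0,0],0],[[0,0,0.015],[0,0,0],0],[[0,0,0.011],[0,0,0],0],[[0,0,0.006],[0,0,0],0],[[0,0,0],[0,0,0],0]]'
python3 - <<'E'
from h import *
f=grab("side"); save(f,"s1.png",(250,150,400,320),3.5)
E
```

```text
t: 5.5
tcp_pos: [0.4875, 0.3184, 0.044]
orientation: [-180.0, -0.0, 180.0]
ft_force: [0.3, 0.4, -0.4]
grip_width: 0.0855
finger_force: 0.0
```

View pics/s1.png

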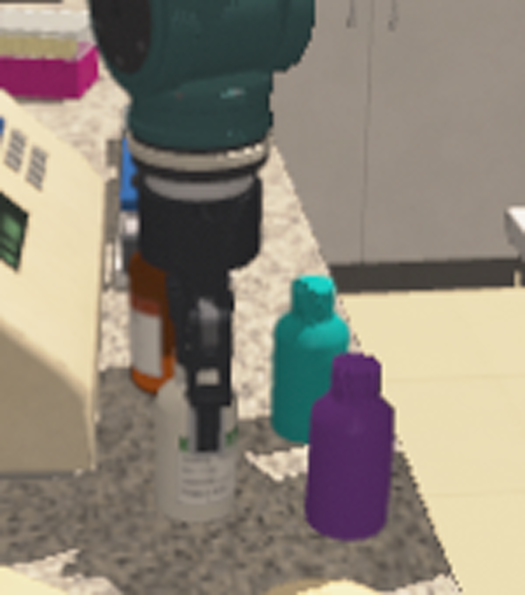

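The fingers straddle the white bottle, with the near finger at crop (209,420) and the bottle axis at about (198,450). I'll shift about 3 mm in +x, then grip.

```bash
python3 -m jog '[[[-0.003,0.002,0],[0,0,0],0],[[0,0,0],[0,0,0],1],[[0,0,0],[0,0,0],1],[[0,0,0],[0,0,0],1],[[0,0,0],[0,0,0],1],[[0,0,0],[0,0,0],1],[[0,0,0],[0,0,0],1],[[0,0,0],[0,0,0],1]]' 40
python3 -m jog '[[[0,0,0],[0,0,0],1],[[0,0,-0.01],[0,0,0],1],[[0,0,-0.02],[0,0,0],1],[[0,0,-0.03],[0,0,0],1],[[0,0,-0.035],[0,0,0],1],[[0,0,-0.035],[0,0,0],1],[[0,0,-0.03],[0,0,0],1],[[0,0,-0.02],[0,0,0],1],[[0,0,0],[0,0,0],1],[[0,0,0],[0,0,0],1]]'
```

```text
t: 6.35
tcp_pos: [0.491, 0.3214, 0.045]
orientation: [179.9, 0.1, -179.9]
ft_force: [0.1, 1.4, 5.9]
grip_width: 0.0512
finger_force: 40.5
t: 7.35
tcp_pos: [0.4905, 0.3208, 0.224]
orientation: [-180.0, -0.0, -179.9]
ft_force: [-0.1, 0.1, -1.8]
grip_width: 0.0512
finger_force: 41.7
```

```bash
python3 -m jog '[[[0.001,-0.01,0],[0,0,0],1],[[0.001,-0.02,0],[0,0,0],1],[[0.001,-0.03,0],[0,0,0],1],[[0.0015,-0.035,0],[0,0,0],1],[[0.0015,-0.035,0],[0,0,0],1],[[0.0015,-0.035,0],[0,0,0],1],[[0.0015,-0.035,0],[0,0,0],1],[[0.0015,-0.035,0],[0,0,0],1],[[0.0015,-0.035,0],[0,0,0],1],[[0.0015,-0.035,0],[0,0,0],1],[[0.0015,-0.035,0],[0,0,0],1]]'
python3 -m jog '[[[0.0015,-0.035,0],[0,0,0],1],[[0.0015,-0.035,0],[0,0,0],1],[[0.001,-0.03,0],[0,0,0],1],[[0.001,-0.02,0],[0,0,0],1],[[0.001,-0.01,0],[0,0,0],1],[[0.001,-0.002,0],[0,0,0],1],[[0,0,0],[0,0,0],1],[[0,0,0.03],[0,0,0],1],[[0,0,0.03],[0,0,0],1],[[0,0,0.02],[0,0,0],1],[[0,0,0],[0,0,0],1],[[0,0,0],[0,0,0],1]]'
python3 - <<'E'
from h import *
p=ctrl.observe()["tcp_pos"];print(p)
f=grab("side"); t=grab("top")
a=f["img"][140:250,240:380];b=t["img"][190:290,290:450]
o=np.zeros((600,800,3),np.uint8);o[:300,:382]=cv2.resize(a,(382,300));o[:300,382:782]=cv2.resize(b,(400,250))[:300] if 0 else cv2.copyMakeBorder(cv2.resize(b,(400,250)),0,50,0,0,0)
cv2.imwrite("pics/p1.png",o[:300,:,::-1])
import pickle; pickle.dump((f,t),open("p1.pkl","wb"))
E
```

```text
t: 8.45
tcp_pos: [0.4747, -0.0207, 0.2232]
orientation: [180.0, -0.1, -179.9]
ft_force: [-0.1, -0.2, -0.7]
grip_width: 0.0507
finger_force: 41.7
t: 9.65
tcp_pos: [0.4692, -0.1504, 0.1449]
orientation: [180.0, -0.0, -179.9]
ft_force: [-0.1, -0.2, -1.1]
grip_width: 0.0512
finger_force: 42.1
[ 0.46924178 -0.15038508  0.14487969]
```

View pics/p1.png

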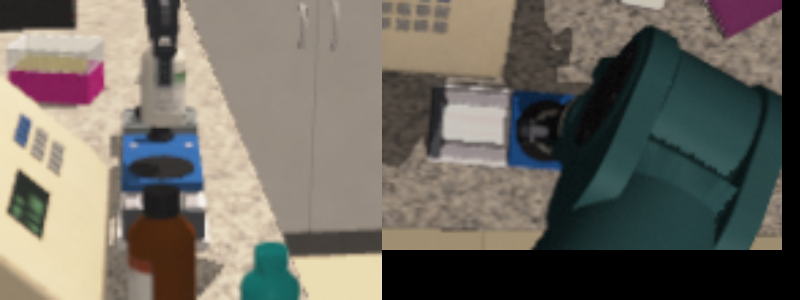

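The side view shows the bottle axis at crop column 163 over the pad centre at column 162, so they line up. I'll lower it.

```bash
python3 -m jog '[[[0,0,0.02],[0,0,0],1],[[0,0,0.02],[0,0,0],1],[[0,0,0.01],[0,0,0],1],[[0,0,0.003],[0,0,0],1],[[0,0,0],[0,0,0],1],[[0,0,0],[0,0,0],1]]'
python3 -m jog '[[[0,0,0.0015],[0,0,0],1],[[0,0,0.0015],[0,0,0],1],[[0,0,0],[0,0,0],1]]'
```

```text
t: 10.35
tcp_pos: [0.4696, -0.1513, 0.0921]
orientation: [-180.0, 0.1, -179.9]
ft_force: [-0.4, -0.0, -1.4]
grip_width: 0.051
finger_force: 42.1
t: 10.65
tcp_pos: [0.4697, -0.1513, 0.0889]
orientation: [-180.0, 0.1, -179.9]
ft_force: [-0.0, -0.9, 4.2]
grip_width: 0.0512
finger_force: 41.8
```

```bash
python3 -m jog '[[[0,0,0],[0,0,0],0.6],[[0,0,0],[0,0,0],0.3],[[0,0,0],[0,0,0],0],[[0,0,0],[0,0,0],0],[[0,0,-0.005],[0,0,0],0],[[0,0,-0.015],[0,0,0],0],[[0,0,-0.03],[0,0,0],0],[[0,0,-0.03],[0,0,0],0],[[0,0,-0.015],[0,0,0],0],[[0,0,0],[0,0,0],0]]'
python3 -m jog '[[[0,-0.02,0],[0,0,0],0],[[0,-0.035,0],[0,0,0],0],[[0.001,-0.035,0],[0,0,0],0.3],[[0.001,-0.018,0],[0,0,0],0.4],[[0,0,0],[0,0,0],0.4],[[0,0,0.02],[0,0,0],0.4],[[0,0,0],[0,0,0],0.4],[[0,0,0],[0,0,0],0.4]]'
python3 - <<'E'
from h import *
print(ctrl.observe()["tcp_pos"])
f=grab("side"); t=grab("top")
o=np.zeros((560,560,3),np.uint8)
o[:300,:382]=cv2.resize(f["img"][140:250,240:380],(382,300),interpolation=cv2.INTER_CUBIC);o[300:550]=cv2.resize(t["img"][200:275,290:458],(560,250),interpolation=cv2.INTER_CUBIC)
cv2.imwrite("pics/p2.png",o[:,:,::-1])
E
```

```text
t: 11.65
tcp_pos: [0.4701, -0.1515, 0.1854]
orientation: [-179.9, 0.2, -179.9]
ft_force: [-0.7, -0.3, 0.4]
grip_width: 0.0853
finger_force: 0.0
t: 12.45
tcp_pos: [0.467, -0.258, 0.1633]
orientation: [180.0, -0.0, -179.9]
ft_force: [0.6, 0.3, 0.4]
grip_width: 0.0512
finger_force: 0.0
[ 0.46704691 -0.25799295  0.16333869]
```

View pics/p2.png

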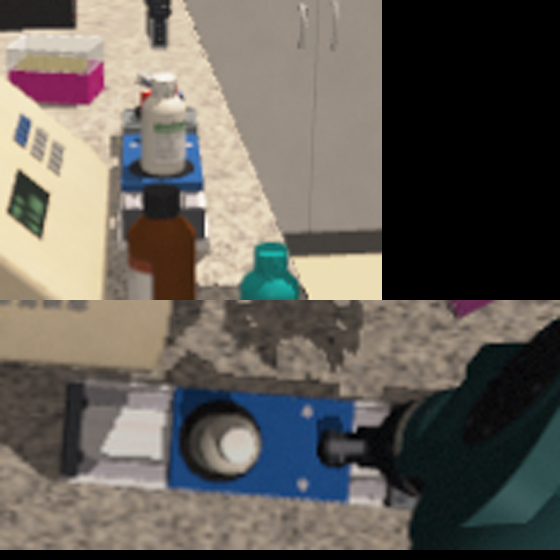

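The bottle stands upright and free inside the pad. The side crop shows its base at (163,170), and the top crop shows its cap at (237,443) with the pad at (223,440). Next I'll grip the post.

```bash
python3 -m jog '[[[0.002,-0.001,0.02],[0,0,0],0.4],[[0,0,0.03],[0,0,0],0.4],[[0,0,0.025],[0,0,0],0.4],[[0,0,0.015],[0,0,0],0.4],[[0,0,0.01],[0,0,0],0.4],[[0,0,0.005],[0,0,0],0.4],[[0,0,0],[0,0,0],0.4],[[0,0,0],[0,0,0],0.5]]' 30
python3 -m jog '[[[0,0,0],[0,0,0],0.6],[[0,0,0],[0,0,0],0.7],[[0,0,0],[0,0,0],0.8],[[0,0,0],[0,0,0],0.9],[[0,0,0],[0,0,0],0.9],[[0,0,0],[0,0,0],0.9]]' 30
```

```text
t: 13.35
tcp_pos: [0.4657, -0.2603, 0.059]
orientation: [-180.0, 0.0, -179.9]
ft_force: [-0.1, 0.1, -0.5]
grip_width: 0.0427
finger_force: 0.0
t: 13.95
tcp_pos: [0.4655, -0.2602, 0.0589]
orientation: [-180.0, 0.0, -179.9]
ft_force: [-0.7, 1.7, 7.0]
grip_width: 0.0247
finger_force: 29.1
```

```bash
python3 -m jog '[[[0,0.002,0],[0,0,0],0.9],[[0,0.005,0],[0,0,0],0.9],[[-0.0003,0.008,0],[0,0,0],0.9],[[-0.0004,0.01,0],[0,0,0],0.9],[[-0.0004,0.01,0],[0,0,0],0.9],[[-0.0004,0.01,0],[0,0,0],0.9],[[-0.0004,0.01,0],[0,0,0],0.9],[[-0.0004,0.01,0],[0,0,0],0.9],[[-0.0003,0.008,0],[0,0,0],0.9],[[-0.0002,0.006,0],[0,0,0],0.9],[[-0.0001,0.004,0],[0,0,0],0.9],[[0,0,0],[0,0,0],0.9]]'
python3 -m jog '[[[0,0.002,0],[0,0,0],0.9],[[0,0.002,0],[0,0,0],0.9],[[0,0.001,0],[0,0,0],0.9],[[0,0.001,0],[0,0,0],0.9],[[0,0,0],[0,0,0],0.9]]'
```

```text
t: 15.15
tcp_pos: [0.4705, -0.1767, 0.059]
orientation: [-180.0, 0.3, -179.9]
ft_force: [13.2, 1.1, -1.0]
grip_width: 0.0253
finger_force: 29.9
t: 15.65
tcp_pos: [0.4707, -0.1735, 0.0591]
orientation: [-179.7, 0.2, -180.0]
ft_force: [11.2, -19.2, -7.7]
grip_width: 0.0247
finger_force: 30.3
```

```bash
python3 -m jog '[[[-0.002,0,0],[0,0,0],0.9],[[0,0.001,0],[0,0,0],0.9],[[0,0,0],[0,0,0],0.9]]'
python3 - <<'E'
from h import *
t=grab("top"); f=grab("side");save(t,"p3.png",(300,200,460,280),5)
E
```

```text
t: 15.95
tcp_pos: [0.4708, -0.1734, 0.059]
orientation: [-179.5, 0.0, 180.0]
ft_force: [-3.2, -27.7, 0.1]
grip_width: 0.0249
finger_force: 31.8
```

View pics/p3.png

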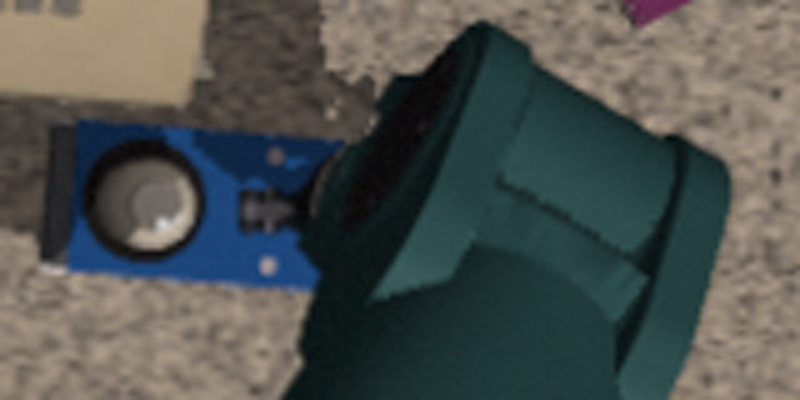

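The blue carriage is flush with the dark stop at crop (60,195), and the bottle is on its pad at (147,200). I'll relax, release and rise, then refine the wing pose from the first images.

```bash
python3 -m jog '[[[0,-0.003,0],[0,0,0],0.9],[[0,0,0],[0,0,0],0.8],[[0,0,0],[0,0,0],0.65],[[0,0,0],[0,0,0],0.5],[[0,0,0],[0,0,0],0.5],[[0,0,-0.01],[0,0,0],0.5],[[0,0,-0.03],[0,0,0],0.5],[[0,0,-0.04],[0,0,0],0.5],[[0,0,-0.03],[0,0,0],0.5],[[0,0,0],[0,0,0],0.5]]'
python3 - <<'E'
from h import *
import pickle
s,t=[pickle.load(open(n+"0.pkl","rb")) for n in("side","top")]
def red(f,b):
    i=f["img"].astype(int);m=(i[...,0]>110)&(i[...,1]<70)&(i[...,2]<70);n=np.zeros_like(m);n[b[1]:b[3],b[0]:b[2]]=m[b[1]:b[3],b[0]:b[2]]
    k,l,st,c=cv2.connectedComponentsWithStats(n.astype(np.uint8)); j=1+np.argmax(st[1:,4]); return np.argwhere(l==j)[:,::-1].astype(np.float32)
p=red(t,(400,225,450,275)); c,wh,a=cv2.minAreaRect(p); print(len(p),p.mean(0),c,wh,a)
W=np.array([atz(t,q,.078) for q in p])[:,:2]; m=W.mean(0); u,sv,v=np.linalg.svd(W-m); print(m,v[0],np.degrees(np.arctan2(*v[0][::-1])))
pr=(W-m)@v[0]; print(pr.min(),pr.max())
q=red(s,(285,160,320,190)); print(q.min(0),q.max(0),tri(t,c,s,q.mean(0)))
# pointer/mark fit: predicted red mark pixel
C=atz(t,c,.081)
for yaw in (86.5,87.9):
    for st in (-112.5,-90,-135): 
        A=np.radians(yaw+st); print(yaw,st,proj(t,[m[0]+.039*np.cos(A),m[1]+.039*np.sin(A),.04]))
i=t["img"].astype(int); r=np.argwhere((i[225:275,405:450,0]-i[225:275,405:450,1]>40)); print([tuple(x[::-1]+[405,225]) for x in r if x[0]<12])
E
```

```text
t: 17.05
tcp_pos: [0.4716, -0.1738, 0.1724]
orientation: [-179.8, 0.3, -179.9]
ft_force: [0.0, -0.6, -0.2]
grip_width: 0.0424
finger_force: 0.0Traceback (most recent call last):
  File "<stdin>", line 7, in <module>
  File "<stdin>", line 6, in red
    return _wrapfunc(a, 'argmax', axis=axis, out=out, **kwds)
    return bound(*args, **kwds)
ValueError: attempt to get argmax of an empty sequence
```

```bash
python3 - <<'E'
from h import *
import pickle
s,t=[pickle.load(open(n+"0.pkl","rb")) for n in("side","top")]
def red(f,b,th=50):
    i=f["img"].astype(int);m=(i[...,0]-np.maximum(i[...,1],i[...,2])>th);n=np.zeros_like(m);n[b[1]:b[3],b[0]:b[2]]=m[b[1]:b[3],b[0]:b[2]]
    k,l,st,c=cv2.connectedComponentsWithStats(n.astype(np.uint8)); print(st[1:].tolist(),c[1:].round(1).tolist()); j=1+np.argmax(st[1:,4]); return np.argwhere(l==j)[:,::-1].astype(np.float32)
p=red(t,(400,225,450,275),35); c,wh,a=cv2.minAreaRect(p); print(c,wh,a)
W=np.array([atz(t,q,.078) for q in p])[:,:2]; m=np.array(atz(t,c,.078))[:2]; v=np.linalg.svd(W-W.mean(0))[2]; print(W.mean(0),m,np.degrees(np.arctan2(*v[0][::-1]))%180)
q=red(s,(285,160,320,190)); print(tri(t,c,s,(q.min(0)+q.max(0))/2))
for st in (-90,-112.5,-135):
    A=np.radians(87.5+st); print(st,proj(t,[m[0]+.039*np.cos(A),m[1]+.039*np.sin(A),.04]))
E
```

```text
[[426, 236, 1, 2, 2], [415, 239, 19, 17, 121]] [[426.0, 236.5], [423.9, 247.6]]
(423.4075622558594, 247.1264190673828) (21.868906021118164, 6.204380989074707) 47.48955535888672
[ 0.45870168 -0.35295773] [ 0.4602181  -0.35149853] 46.21482934463816
[[291, 170, 14, 12, 90]] [[298.1, 174.7]]
(array([ 0.46037433, -0.35597198,  0.06532176]), np.float64(0.0004435361813741166))
-90 [419.78412483 234.54279466]
-112.5 [424.42524225 235.79311597]
-135 [428.26991567 238.74263264]
```

```bash
python3 -m jog '[[[0.001,-0.02,0],[0,0,0],0.4],[[0.002,-0.035,0],[0,0,0],0.4],[[0.003,-0.045,0],[0,0,0],0.4],[[0.003,-0.045,0],[0,0,0],0.4],[[0.002,-0.025,0],[0,0,0],0.4],[[0,-0.008,0],[0,0,-7.85],0.4],[[0,0,0],[0,0,-7.85],0.4],[[0,0,0],[0,0,-7.85],0.4],[[0,0,0],[0,0,-7.85],0.4],[[0,0,0],[0,0,-7.85],0.4],[[0,0,0],[0,0,-7.85],0.4],[[0,0,0],[0,0,0],0.4]]' 40
python3 - <<'E'
from h import *
p=ctrl.observe();y=np.radians(p["orientation"][2]);d=np.array([.4602,-.3515])-p["tcp_pos"][:2]
print(p["tcp_pos"],p["orientation"],"tool xy",d@[np.cos(y),np.sin(y)],d@[np.sin(y),-np.cos(y)])
E
```

```text
t: 18.25
tcp_pos: [0.4591, -0.3508, 0.168]
orientation: [180.0, 0.0, -132.7]
ft_force: [0.5, 0.8, -0.0]
grip_width: 0.0512
finger_force: 0.0
[ 0.45906693 -0.35079208  0.16795186] [ 1.79952499e+02  6.59608546e-03 -1.32704952e+02] tool xy -0.0002482610110622112 -0.0013127720707080577
```

Now I'll descend around the wing and grip it.

```bash
python3 -m jog '[[[0,-0.001,0.03],[0,0,0],0.4],[[0,0,0.03],[0,0,0],0.4],[[0,0,0.02],[0,0,0],0.4],[[0,0,0.015],[0,0,0],0.4],[[0,0,0.01],[0,0,0],0.4],[[0,0,0.004],[0,0,0],0.4],[[0,0,0],[0,0,0],0.5],[[0,0,0],[0,0,0],0.6]]' 30
python3 -m jog '[[[0,0,0],[0,0,0],0.7],[[0,0,0],[0,0,0],0.8],[[0,0,0],[0,0,0],0.9],[[0,0,0],[0,0,0],1],[[0,0,0],[0,0,0],1],[[0,0,0],[0,0,0],1]]' 30
python3 -c "
from h import *
o=ctrl.observe();print(o['wrist_torque'],o['orientation'],o['tcp_pos'])"
```

```text
t: 19.05
tcp_pos: [0.4603, -0.352, 0.0599]
orientation: [-180.0, -0.0, -132.9]
ft_force: [-0.9, -0.3, -0.1]
grip_width: 0.034
finger_force: 0.0
t: 19.65
tcp_pos: [0.461, -0.3524, 0.06]
orientation: [-179.9, 0.0, -132.8]
ft_force: [5.6, -1.0, 4.4]
grip_width: 0.0136
finger_force: 34.9
[-0.1020104  -0.86100455 -0.0121051 ] [-1.79862986e+02  2.76503021e-02 -1.32834158e+02] [ 0.46097359 -0.35237895  0.05998869]
```

```bash
python3 -m jog '[[[0,0,0],[0,0,4],1],[[0,0,0],[0,0,7],1],[[0,0,0],[0,0,7],1],[[0,0,0],[0,0,7],1],[[0,0,0],[0,0,7],1],[[0,0,0],[0,0,7],1],[[0,0,0],[0,0,7],1],[[0,0,0],[0,0,7],1],[[0,0,0],[0,0,7],1],[[0,0,0],[0,0,3],1],[[0,0,0],[0,0,0],1]]'
python3 -c "
from h import *
o=ctrl.observe();print(o['wrist_torque'],o['orientation'],o['tcp_pos'])"
```

```text
t: 20.75
tcp_pos: [0.4622, -0.356, 0.0601]
orientation: [-179.6, 0.3, 164.0]
ft_force: [9.3, -23.6, -13.0]
grip_width: 0.0135
finger_force: 32.6
[-4.43237989 -1.85402903  0.01804306] [-179.63896174    0.32156265  163.97804033] [ 0.46215099 -0.35601494  0.06014023]
```

```bash
python3 -m jog '[[[0.0007,-0.004,0],[0,0,0],1],[[0,0,0],[0,0,2],1],[[0,0,0],[0,0,2],1],[[0,0,0],[0,0,2],1],[[0,0,0],[0,0,0],1]]'
python3 -c "
from h import *
o=ctrl.observe();print(o['wrist_torque'],o['orientation'],o['tcp_pos'])"
python3 -m jog '[[[0,0,0],[0,0,2],1],[[0,0,0],[0,0,2],1],[[0,0,0],[0,0,0],1]]'
python3 -c "
from h import *
o=ctrl.observe();print(o['wrist_torque'],o['orientation'],o['tcp_pos'])"
```

```text
t: 21.25
tcp_pos: [0.4618, -0.3567, 0.0601]
orientation: [180.0, 0.4, 158.1]
ft_force: [22.5, -3.2, -7.0]
grip_width: 0.0133
finger_force: 33.4
[-0.57640313 -4.23900168 -0.09581673] [179.95685727   0.41811671 158.13867062] [ 0.46175531 -0.35672466  0.06013247]
t: 21.55
tcp_pos: [0.4617, -0.357, 0.0601]
orientation: [180.0, 0.4, 154.1]
ft_force: [21.7, -5.5, -8.6]
grip_width: 0.0129
finger_force: 33.4
[-0.86035237 -4.15650907 -0.04430422] [179.95768073   0.41227623 154.13018662] [ 0.46165209 -0.35696992  0.06012447]
```

```bash
python3 -m jog '[[[-0.004,-0.001,0],[0,0,0],1],[[0,0,0],[0,0,2],1],[[0,0,0],[0,0,2],1],[[0,0,0],[0,0,0],1]]'
python3 -c "
from h import *
o=ctrl.observe();print(o['wrist_torque'],o['orientation'],o['tcp_pos'])"
python3 -m jog '[[[0,0,0],[0,0,2],1],[[0,0,0],[0,0,2],1],[[0,0,0],[0,0,0],1]]'
python3 -c "
from h import *
o=ctrl.observe();print(o['wrist_torque'],o['orientation'],o['tcp_pos'])"
```

```text
t: 21.95
tcp_pos: [0.4618, -0.3573, 0.06]
orientation: [179.9, 0.0, 150.2]
ft_force: [1.2, 6.7, 11.2]
grip_width: 0.0133
finger_force: 40.7
[ 1.36614658 -0.31784849  0.81859838] [1.79918744e+02 3.12829447e-02 1.50175892e+02] [ 0.46181609 -0.35730051  0.05997923]
t: 22.25
tcp_pos: [0.4614, -0.3571, 0.0601]
orientation: [179.9, -0.0, 146.2]
ft_force: [-2.1, 8.3, 14.1]
grip_width: 0.0133
finger_force: 71.1
[1.48054842 0.41240312 1.43370508] [ 1.79937263e+02 -1.52803982e-02  1.46215726e+02] [ 0.46142274 -0.35707744  0.06005761]
```

The stop is reached: torque about z rises from about 0 at yaw 154 to 1.4 N m at yaw 146. I'll relax to find the unloaded yaw.

```bash
for i in 1; do python3 -m jog '[[[0,0,0],[0,0,-2],1],[[0,0,0],[0,0,-2],1],[[0,0,0],[0,0,0],1]]'; python3 -c "
from h import *
o=ctrl.observe();print(o['wrist_torque'],o['orientation'],o['tcp_pos'])"; done
python3 -m jog '[[[0,0,0],[0,0,-2],1],[[0,0,0],[0,0,0],1]]'; python3 -c "
from h import *
o=ctrl.observe();print(o['wrist_torque'],o['orientation'],o['tcp_pos'])"
```

```text
t: 22.55
tcp_pos: [0.4616, -0.3572, 0.0599]
orientation: [179.9, 0.0, 150.3]
ft_force: [0.6, 6.9, 10.9]
grip_width: 0.0134
finger_force: 40.9
[ 1.53163116 -0.15708333  0.41881091] [1.79911782e+02 7.46592069e-03 1.50288063e+02] [ 0.46160838 -0.35715467  0.05992703]
t: 22.75
tcp_pos: [0.4618, -0.3571, 0.06]
orientation: [179.9, 0.0, 152.3]
ft_force: [1.9, 7.4, 10.5]
grip_width: 0.0133
finger_force: 36.1
[ 1.66180768 -0.2825271   0.05902255] [1.79897715e+02 2.61720343e-02 1.52263689e+02] [ 0.46175278 -0.35713829  0.05996125]
```

```bash
python3 -m jog '[[[0,0,0],[0,0,-4],1],[[0,0,0],[0,0,-6],1],[[0,0,0],[0,0,-6],1],[[0,0,0],[0,0,-6],1],[[0,0,0],[0,0,-6],1],[[0,0,0],[0,0,-6],1],[[0,0,0],[0,0,-6],1],[[0,0,0],[0,0,-4],1],[[0,0,0],[0,0,-1.3],1],[[0,0,0],[0,0,0],1],[[0,0,0],[0,0,0],1]]'
python3 -c "
from h import *
o=ctrl.observe();print(o['wrist_torque'],o['orientation'],o['tcp_pos'])"
```

```text
t: 23.85
tcp_pos: [0.4619, -0.3545, 0.0599]
orientation: [179.7, 0.2, -162.4]
ft_force: [4.8, 24.5, 19.1]
grip_width: 0.0132
finger_force: 37.2
[ 4.96428279 -1.01775305 -0.07327269] [ 179.69763524    0.22248792 -162.41902476] [ 0.46193362 -0.35446203  0.0598905 ]
```

```bash
python3 -m jog '[[[0,0.004,0],[0,0,0],1],[[0,0.001,0],[0,0,0],1],[[0,0,0],[0,0,0],0.9],[[0,0,0],[0,0,0],0.8],[[0,0,0],[0,0,0],0.6],[[0,0,0],[0,0,0],0.4],[[0,0,0],[0,0,0],0.4],[[0,0,-0.01],[0,0,0],0.4],[[0,0,-0.03],[0,0,0],0.4],[[0,0,-0.045],[0,0,0],0.4],[[0,0,-0.045],[0,0,0],0.4],[[0,0,-0.03],[0,0,0],0.4]]'
python3 -m jog '[[[0.02,-0.003,0],[0,0,0],0.4],[[0.035,-0.005,0],[0,0,0],0.4],[[0.035,-0.005,0],[0,0,0],0.4],[[0.035,-0.005,0],[0,0,0],0.4],[[0.035,-0.005,0],[0,0,0],0.4],[[0.035,-0.005,0],[0,0,0],0.4],[[0.035,-0.005,0],[0,0,0],0.4],[[0.035,-0.005,0],[0,0,0],0.4],[[0.035,-0.005,0],[0,0,0],0.4],[[0.03,-0.004,0],[0,0,0],0.4],[[0,0,0],[0,0,0],0.4]]'
python3 - <<'E'
from h import *
f=grab("side"); t=grab("top")
o=np.zeros((590,800,3),np.uint8)
o[:290,:400]=cv2.resize(t["img"][210:268,300:380],(400,290),interpolation=cv2.INTER_CUBIC)
o[:290,400:]=cv2.resize(f["img"][140:250,240:392],(400,290),interpolation=cv2.INTER_CUBIC)
o[290:,:400]=cv2.resize(t["img"][225:270,402:462],(400,300),interpolation=cv2.INTER_CUBIC)
o[290:,400:]=cv2.resize(t["img"][200:290,180:300],(400,300),interpolation=cv2.INTER_CUBIC)
cv2.imwrite("pics/fin.png",o[:,:,::-1])
import pickle;pickle.dump((f,t),open("fin.pkl","wb"))
i=t["img"].astype(int);m=np.zeros((420,560),np.uint8);m[225:275,400:450]=((i[...,0]-np.maximum(i[...,1],i[...,2]))>35)[225:275,400:450]
k,l,st,c=cv2.connectedComponentsWithStats(m);j=1+np.argmax(st[1:,4]);p=np.argwhere(l==j)[:,::-1]
W=np.array([atz(t,q,.078) for q in p])[:,:2];v=np.linalg.svd(W-W.mean(0))[2];print(st[1:].tolist(),np.degrees(np.arctan2(*v[0][::-1]))%180,W.mean(0))
E
```

```text
t: 25.05
tcp_pos: [0.4601, -0.3535, 0.2232]
orientation: [-179.8, 0.1, -162.5]
ft_force: [0.3, -0.4, -1.0]
grip_width: 0.0514
finger_force: 0.0
t: 26.15
tcp_pos: [0.1565, -0.4984, 0.2199]
orientation: [-180.0, -0.0, -162.7]
ft_force: [1.5, -0.0, 0.7]
grip_width: 0.0513
finger_force: 0.0
[[418, 237, 12, 21, 135], [426, 236, 1, 2, 2]] 19.456865766043393 [ 0.45897303 -0.35160175]
```

View pics/fin.png

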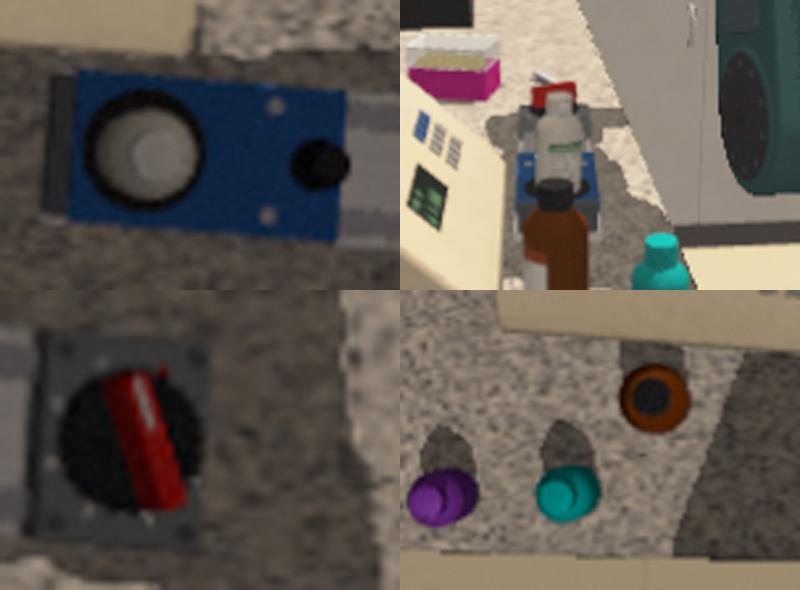

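The carriage is home against the stop, the bottle stands inside the pad, and the neighbouring objects are undisturbed. I'll check the wing angle before and after by fitting the bar model's silhouette, and check the red mark's bearing.

```bash
cat > w.py <<'E'
from h import *
import pickle
from scipy.optimize import differential_evolution as DE
t0=pickle.load(open("top0.pkl","rb"));t1=pickle.load(open("fin.pkl","rb"))[1]
S=16
def mask(f):
    im=cv2.resize(f["img"][230:265,405:445],None,fx=S,fy=S,interpolation=cv2.INTER_CUBIC).astype(int)
    m=((im[...,0]-np.maximum(im[...,1],im[...,2]))>30).astype(np.uint8)
    c=max(cv2.findContours(m,0,2)[0],key=cv2.contourArea);o=np.zeros_like(m);cv2.fillPoly(o,[cv2.convexHull(c)],1);return o
def model(f,x,y,a,shape):
    c,s=np.cos(a),np.sin(a);P=[]
    for u in(-.032,.032):
        for v in(-.007,.007):
            for z in(.051,.081): P.append((proj(f,[x+u*c-v*s,y+u*s+v*c,z])-[405,230]+.5)*S-.5)
    o=np.zeros(shape,np.uint8);cv2.fillPoly(o,[cv2.convexHull(np.array(P,np.float32)).astype(np.int32)],1);return o
m0,m1=mask(t0),mask(t1)
iou=lambda a,b:(a&b).sum()/(a|b).sum()
def cost(q): return -iou(m0,model(t0,q[0],q[1],np.radians(q[2]),m0.shape))-iou(m1,model(t1,q[0],q[1],np.radians(q[3]),m1.shape))
r=DE(cost,[(.45,.47),(-.365,-.345),(30,65),(0,40)],seed=1,maxiter=60);print(r.x,r.fun)
i=t1["img"].astype(float);b=i[233:240,422:430];w=np.clip(b[...,0]-np.maximum(b[...,1],b[...,2])-12,0,None)
print(w.round(0))
ii=i[...,0]-np.maximum(i[...,1],i[...,2])
E
python3 w.py
python3 - <<'E'
from h import *
import pickle
t=pickle.load(open("top0.pkl","rb"))
p=atz(t,(426,236.4),.0405);print("mark",p)
for c in ((.459,-.3545),(.460,-.353)): print(np.degrees(np.arctan2(p[1]-c[1],p[0]-c[0])))
E
```

```text
[ 0.45937569 -0.35613142 44.66974747 18.18464991] -1.860738133024327
[[ 0.  0.  0.  0.  0.  0.  0.  0.]
 [ 0.  0.  0.  0.  0.  0.  0.  0.]
 [ 0.  0.  0.  0.  0.  0.  0.  0.]
 [ 0.  0.  0.  0. 26.  0.  0.  0.]
 [30. 39. 13.  3. 39.  0.  0.  0.]
 [17. 40. 30.  0.  0.  0.  0.  0.]
 [10. 31. 54.  0.  0.  0.  0.  0.]]
mark [ 0.49375246 -0.3728227   0.0405    ]
-27.799757662135985
-30.42557247010841
```

The silhouette fit puts the pointer at 18°, and the red mark bears about -26°. That is about 44° of back-off, which agrees with the 45° measured at the tool, so I'll hand it in.

```bash
python3 -c "
from station import ctrl
print(ctrl.job_done())"
```

```text
the job is handed in; nothing more can be done
None
```

The job is handed in: the white bottle stands on its pad, the carriage is home against the end stop, and the thumbscrew was bottomed and backed off about 45° (44–45° measured), after about 26 s of robot time; no verdict was returned.

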